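Put the icing knife away, take the biscuit turner and hold it ready

ROBOT

A 6-joint arm with a two-finger parallel gripper is mounted at the origin on a cart in front of the work surface, level with it; the furniture and walls round the work are solid. World frame = base frame: x ahead of the robot, y to its left, z up, the work surface at z = 0. Lengths are in m, angles in degrees, forces in N, time in s.
With the tool pointing down it reaches from about 0.375 to 0.9 m from the base axis. Payload 3.1 kg.
Tool frame: the origin (TCP) lies midway between the tips of the shut fingers; the grasp point (between the pads) lies 19 mm behind it; z points along the fingers, y is the line along which they close (so a half turn about z gives the same grasp; the last joint's range is limited). The gripper opens to 87 mm and grips with 3 to 60 N. Pads are 19 mm wide; open, the fingers measure 117 mm over their backs; the gripper's body (75 mm by 190 mm) begins 51 mm behind the grasp point.
Start: joints at [61.965, 30.224, 82.088, -0, 67.689, -10.227], TCP at [0.191, 0.595, 0.223] pointing down, gripper open.
Joint ranges: [-176.69, 176.69], [-43.24, 126.21], [12.49, 139.97], [-82, 262], [0, 151.66], [-163.58, 163.58]. Speed limits (degrees/s): [159.86, 159.86, 180, 180, 180, 180].

INTERFACE

Orientations are given as a 3x3 rotation matrix whose columns are the frame's x, y, z axes.
In Python, from rig import read_state, optics, bot gives the robot as it stands. The module is installed in compiled form; this text tells all that it offers.
- The arm moves only by the tool send_rows, never from a script. Its argument "commands" is a list of rows, each a list of 7 numbers: the turn, a rotation vector about the tool's x, y, z in units of 5 degrees (1.0 is 5 degrees), then the shift along the tool's x, y, z in units of 30 mm (1.0 is 30 mm), then the opening, from 0 (shut) to 1 (fully open). In form: [[rx, ry, rz, tx, ty, tz, gripper], ...]. A call has 1 to 20 rows; each row is the pose to reach, as a shift and turn from the pose commanded when the call began, along the tool's axes at that moment; what a row does not reach only later rows make up. A row lasts 1/12 s, in which the tool goes at most 41.7 mm and 7.16 degrees, less where a joint would pass 70% of its speed; a pose out of reach is approached as far as the arm can. A call with a gripper value outside its range is refused whole. The fingers move at their own pace and stop on an object; the grip force is fixed at half the most. Time passes only in rows, so rows that repeat a pose let the fingers close. It gives the time, the measured TCP pose, the force, the opening and the grip force at its end, in the units of the state.
- read_state(): the state, without advancing time (a new reading comes with each control period).
- optics.capture(name): name is "scene" or "top" or "wrist"; returns a dict with "image" (384x512x3 uint8, blue, green, red), "intrinsics" (3x3 intrinsics, pixels), "extrinsics" (4x4, takes a point from world to camera coordinates); the wrist camera has in their place "T_tool_cam" (4x4, takes a point from camera to tool coordinates, whose origin is the TCP and whose axes are the flange's). Camera axes: x right, y down, z forward; pixel columns grow to the right and rows downward; lengths in m; the calibration is good to about 2 mm. A picture is of the moment at which its call begins: read the wrist's pose just before it. There is no depth.
- bot.hand_in(): hands the job in; it is judged then, once.
The state is a dict: "time_s": time; "joint_positions": joint angles; "qvel": joint speeds; "tau": joint torques, N m; "position": TCP position; "tcp_rot": TCP orientation; "force": force on the tool from outside, world axes, zero at the start; "moment": the same for the moment, N m; "opening": opening from 0.0 (shut) to 1.0 (fully open); "grasp_force": force on a finger pad.
Only numpy, scipy, OpenCV 4.12 (cv2) and the standard library are available. Lean on these libraries where they do the work, as an engineer would, in place of code of your own. Each camera call takes 0.05 s, during which the arm holds its last target. There are 200 camera calls.

TASK

Change tools for lifting the biscuits: slide the brown-handled icing knife that lies on the oven tray blade first into the empty middle slot of the slanted utensil block, fully home and right way up, and let go of it. Then draw the red-handled turner out of the block and finish holding it still over the middle of the row of biscuits, blade level and right way up, raised well clear of them and never touching the tray. Leave the black-handled cake slice in its slot and everything else where it stands.

Things in the scene. Friction and masses are not known exactly. Their poses are not given: they have to be found in the camera images.
- icing_knife: Icing knife, brown wooden handle, 226 long, 0.1-0.2 kg, blade flat on the tray floor, handle out over the tray's left rim. Origin: underside of the blade at its heel, mid-width; x to the blade's tip, z up. Blade x 0 to 100, 34 wide, 3 thick, round end. A crank rises from the heel to the handle: x -30 to -126, 22 wide (y), 16 thick (z 22 to 38), parallel to the blade. Centre of mass x +20.
- icing_knife_grip (a point): Good grip on the icing knife: the handle's middle at x -55, z +30 of the knife; fingers close across the 22 mm width (y). While the knife lies on the tray the handle is level and this point is 33 mm above the worktop.
- turner: Biscuit turner, red handle, 226 long, 0.1-0.2 kg; shape and axes as the icing knife, but a slotted, square-ended blade 42 wide (x 0 to 100, 3 thick). Starts in the left or the right slot of the block, at random, fully home and right way up: its x axis points 30 degrees below level into the block, the handle sticks out of the mouth, up and to the left. Centre of mass x +18.
- turner_blade (a point): Centre of the turner's blade, at x +50 of the turner (105 mm ahead of the grip point along its x).
- turner_grip (a point): Good grip on the turner: the handle's middle at x -55, z +30 of the turner; fingers close across the 22 mm width. The neighbouring handles stand 56 mm away, centre to centre.
- cake_slice: Cake slice with a black handle; shape and axes as the icing knife, blade up to 42 wide. It starts in the other outer slot and stays there. Red rack behind the block's left end: side wall 148 high.
- block: Slanted wooden utensil block, fixed, on the right, 178 wide (y), 132 deep, 151 high. Origin: middle of its underside on the worktop; its x axis points into the block, to the robot's right (yaw about -1.55, within 0.15), z up. Flat slots run 30 degrees below level, along (0.866, 0, -0.5) in its frame. Mouth floors at x -52, z 124 and y +56 (48 wide), 0 (40 wide, empty), -56 (48 wide).
- middle_slot (a point): Middle slot's mouth: mid-width on its floor, in the front face. Every slot is 8 high and 104 deep, closed at the bottom, its first 10 mm flaring to 20 high; up from the slot's floor is (0.5, 0, 0.866) in the block's frame. A tool fully home has its origin (heel) 0 to 4 mm inside the mouth, on the slot's floor, its x axis along the slot.
- oven_tray: Small dark oven tray, fixed, on the left, 165 (x) by 220 (y), floor 3 thick, rim 11 high, yaw within 0.12. Origin: middle of its underside on the worktop; x away from the robot. Four fixed biscuits, 49 across, stand in a row along its far side, tops 14 above the worktop; the knife lies along its near side, its blade pointing to the robot's right (yaw about -1.57).
- biscuits (a point): Middle of the row of biscuits, at x +44, y 0, z +13 of the tray's frame. A wall cabinet hangs over the back of the worktop: underside 0.44 m up, its door knob nearest the robot at x 0.63 m.
- steel_mug: Brushed steel beaker, 74 across, 96 high, standing by the sink; origin under its middle. Leave alone.
- timer: Red and cream kitchen timer, 62 across, 43 high; origin under its middle. Leave alone.
- jar_a: Glass jar with a black lid, 65 across, 94 high; origin under its middle. Leave alone.
- shaker: Glass shaker with a grey cap, 44 across, 90 high; origin under its middle. Leave alone.
- spoon: Teaspoon, 134 long, lying in front of the sink on the left; origin under its middle. Leave alone.

How it is judged:
By the outcome, as a careful person would: the job done as asked, in the order asked, and still so for the second after the job is handed in, while the arm keeps its last pose, push and grip.
It also fails if it takes over 69 s, if anything falls off the work surface, if the arm or the gripper's body presses on something with over 40 N, if the wrist force passes 120 N, or if a joint passes its speed limit or range.

## Working session

There is one attempt and no reset: what is moved stays moved. The work goes in short steps, Python scripts to look and compute and a tool call to move; the robot and the scene stay as the last step left them, time stands still between calls to the robot, and variables do not carry over. Pictures are saved under pics/ and viewed, at most 13 in all, crops included, and the job is handed in when it is done.

Besides the shell and the picture viewer there is one more tool, called after "Emit:" as name(argument=value, ...), one argument or row to a line, values as JSON. send_rows: Moves the arm, as the interface text tells. Its arguments: {"type":"object","properties":{"commands":{"type":"array","items":{"type":"array","items":{"type":"number"}}}},"required":["commands"]}

```bash
mkdir -p pics; ls; python3 - <<'E'
from rig import read_state, optics, bot
import cv2, numpy as np
s=read_state(); print(s)
for n in ["scene","top"]:
    c=optics.capture(n); cv2.imwrite(f"pics/{n}0.png",c["image"]); print(n,c["intrinsics"].tolist(),np.round(c["extrinsics"],4).tolist())
    np.savez(f"{n}0.npz",**c)
E
```

```text
pics
{'time_s': 0.0, 'joint_positions': array([ 6.19652508e+01,  3.02782075e+01,  8.21549646e+01,  6.73437066e-04,
        6.76870200e+01, -1.02303946e+01]), 'qvel': array([-0.01668028,  0.03543363, -0.0218991 , -0.01621968, -0.03024097,
       -0.06741457]), 'tau': array([ 6.67779568e-04, -4.40044713e+01, -1.76595962e+01,  6.33548666e-02,
        5.80525026e-02, -1.47984233e-04]), 'position': array([0.19076811, 0.59443206, 0.22158763]), 'tcp_rot': array([[-9.52104598e-01,  3.05770901e-01, -9.95552732e-04],
       [ 3.05772281e-01,  9.52102884e-01, -1.84649099e-03],
       [ 3.83265415e-04, -2.06246499e-03, -9.99997800e-01]]), 'force': array([ 0.65852399, -0.43351013,  0.28054259]), 'moment': array([ 0.02639034, -0.01450477,  0.04279948]), 'grasp_force': 0.0, 'opening': 1.0009174654566828}
scene [[470.23757574671697, 0.0, 255.000253377231], [0.0, 470.23757574671697, 192.0548857122818], [0.0, 0.0, 1.0]] [[0.5677, -0.8232, 0.0057, -0.2223], [-0.443, -0.3113, -0.8408, 0.3297], [0.6939, 0.4747, -0.5414, 1.3849], [0.0, 0.0, 0.0, 1.0]]
top [[360.3613403033434, 0.0, 254.4666860955303], [0.0, 360.3613403033434, 194.83797863688002], [0.0, 0.0, 1.0]] [[-0.0231, -0.9996, -0.0158, 0.0857], [-0.9868, 0.0253, -0.1597, 0.4575], [0.16, 0.0119, -0.987, 1.2748], [0.0, 0.0, 0.0, 1.0]]
```

View pics/scene0.png

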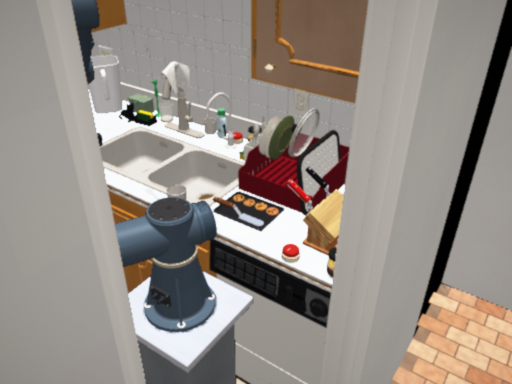

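View pics/top0.png

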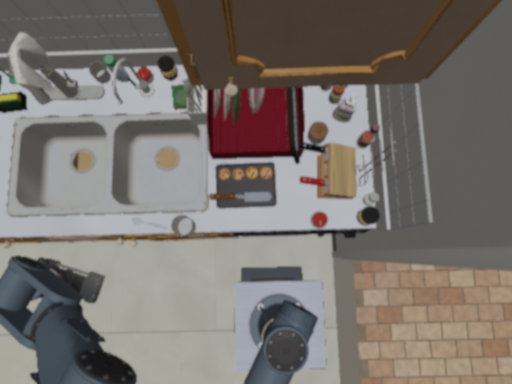

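Scene: the tray sits at about (246,185) in the top view and the knife handle at (225,197). The red turner at (313,181) is in the slot nearer the robot, and the black slice (315,148) is in the far slot. The middle slot is free.

```bash
cat > h.py <<'E'
import numpy as np, cv2
from rig import read_state, optics, bot
def cast(K,E,uv,z):
    R,t=E[:3,:3],E[:3,3]; o=-R.T@t
    d=(R.T@np.linalg.inv(K)@np.c_[np.atleast_2d(uv),np.ones(len(np.atleast_2d(uv)))].T).T
    return o+d*((z-o[2])/d[:,2])[:,None]
def tri(obs):   # obs: list of (K,E,uv): least-squares ray crossing
    A=np.zeros((3,3));b=np.zeros(3);L=[]
    for K,E,uv in obs:
        R,t=E[:3,:3],E[:3,3];o=-R.T@t;d=R.T@np.linalg.inv(K)@np.r_[uv,1];d/=np.linalg.norm(d)
        P=np.eye(3)-np.outer(d,d);A+=P;b+=P@o;L.append((P,o))
    x=np.linalg.solve(A,b); return x,[1e3*np.linalg.norm(P@(x-o)) for P,o in L]
def wrist(name=None):
    s=read_state(); c=optics.capture("wrist")
    T=np.eye(4);T[:3,:3]=s["tcp_rot"];T[:3,3]=s["position"]
    E=np.linalg.inv(T@c["T_tool_cam"])
    if name: cv2.imwrite(f"pics/{name}.png",c["image"]); np.savez(name+".npz",image=c["image"],K=c["intrinsics"],E=E)
    return c["intrinsics"],E,c["image"]
def rows(p,R=None):
    "shift/turn units from the current commanded (measured) pose to p,R"
    from scipy.spatial.transform import Rotation as Ro
    s=read_state();R0=s["tcp_rot"]
    r=np.zeros(3) if R is None else Ro.from_matrix(R0.T@R).as_rotvec(degrees=True)/5
    return np.round(np.r_[r,R0.T@(np.array(p)-s["position"])/.03],2)
E
python3 - <<'E'
from h import *
c=np.load("top0.npz");K,E=c["intrinsics"],c["extrinsics"]
print("tray corners",cast(K,E,[(217,165),(274,163),(276,206),(217,207)],.011).round(3).tolist())
print("knife handle",cast(K,E,[(212,197),(236,197),(269,197)],.03).round(3).tolist())
print("biscuits",cast(K,E,[(225,174),(265,173)],.014).round(3).tolist())
print("block top",cast(K,E,[(319,155),(320,196),(354,145),(355,197)],.15).round(3).tolist())
print("handles",cast(K,E,[(302,181),(304,147)],.21).round(3).tolist())
print("other",cast(K,E,[(319,219),(182,226),(318,130)],.04).round(3).tolist())
K,E,im=wrist("w0"); print(K.tolist()); print(optics.capture("wrist")["T_tool_cam"].round(4).tolist())
x=np.array([0,1,0]);y=np.array([1,0,0]);z=np.array([0,0,-1])
print(rows([.45,.05,.33],np.c_[x,y,z]))
E
```

```text
tray corners [[0.581, 0.214, 0.011], [0.583, -0.001, 0.011], [0.42, -0.004, 0.011], [0.422, 0.215, 0.011]]
knife handle [[0.457, 0.23, 0.03], [0.454, 0.142, 0.03], [0.451, 0.022, 0.03]]
biscuits [[0.545, 0.183, 0.014], [0.545, 0.034, 0.014]]
block top [[0.572, -0.148, 0.15], [0.432, -0.144, 0.15], [0.603, -0.268, 0.15], [0.425, -0.259, 0.15]]
handles [[0.472, -0.079, 0.21], [0.583, -0.09, 0.21]]
other [[0.365, -0.155, 0.04], [0.352, 0.338, 0.04], [0.698, -0.168, 0.04]]
[[275.43044677430953, 0.0, 252.0624063344948], [0.0, 275.43044677430953, 194.48779027995548], [0.0, 0.0, 1.0]]
[[0.0, -0.9554, -0.2952, 0.0822], [1.0, 0.0001, -0.0001, 0.0001], [0.0001, -0.2952, 0.9554, -0.1617], [0.0, 0.0, 0.0, 1.0]]
[-1.000e-02  1.000e-02  1.444e+01 -1.377e+01 -1.465e+01 -3.590e+00]
```

Emit:
send_rows(
  commands=[
    [0,0,7,-6.5,-7,-1.5,1],
    [0,0,14.44,-12.0,-14.3,-3,1],
    [0,0,14.44,-12.0,-14.3,-3,1],
    [0,0,14.44,-12.0,-14.3,-3,1],
    [0,0,14.44,-12.0,-14.3,-3,1],
    [0,0,14.44,-12.0,-14.3,-3,1],
    [0,0,14.44,-12.0,-14.3,-3,1],
    [0,0,14.44,-12.0,-14.3,-3,1],
    [0,0,14.44,-12.0,-14.3,-3,1],
    [0,0,14.44,-12.0,-14.3,-3,1],
    [0,0,14.44,-12.0,-14.3,-3,1],
    [0,0,14.44,-12.0,-14.3,-3,1],
    [0,0,14.44,-12.0,-14.3,-3,1],
    [0,0,14.44,-12.0,-14.3,-3,1],
    [0,0,14.44,-12.0,-14.3,-3,1],
    [0,0,14.44,-12.0,-14.3,-3,1],
    [0,0,14.44,-12.0,-14.3,-3,1],
    [0,0,14.44,-12.0,-14.3,-3,1],
    [0,0,14.44,-12.0,-14.3,-3,1],
  ],
)

```text
time_s: 1.78
position: [0.4018, 0.0777, 0.3122]
tcp_rot: [[-0.002, 1.0, -0.001], [1.0, 0.002, 0.0], [0.0, -0.001, -1.0]]
force: [0.6, -0.4, -0.2]
opening: 1.001
grasp_force: 0.0
```

```bash
python3 - <<'E'
from h import *
K,E,im=wrist("w1"); s=read_state(); print(s["position"],s["tcp_rot"].round(3).tolist(),s["joint_positions"].round(1),s["force"])
print(rows([.5,-.03,.31]))
E
```

```text
[0.40191825 0.07763316 0.31231902] [[-0.002, 1.0, -0.001], [1.0, 0.002, 0.0], [0.0, -0.001, -1.0]] [ -4.8   6.3 103.6   0.   70.1  -4.9] [ 0.0191155  -0.91738191 -0.17110806]
[ 0.    0.    0.   -3.59  3.26  0.07]
```

View pics/w1.png

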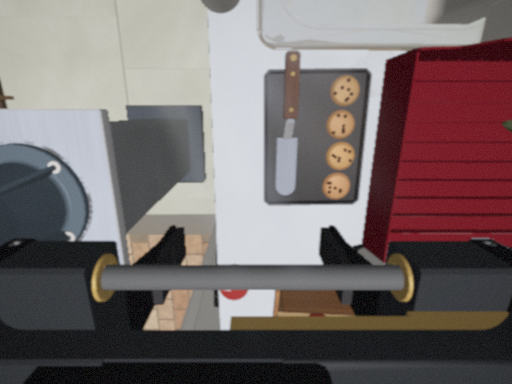

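Wrist view: the knife handle runs (292,55)-(290,118) and the blade down to (285,193). The biscuits are at (345,89) to (336,186), and the block is hidden by the fingers below row 230. I'll take a second view for height, then views of the block.

Emit:
send_rows(
  commands=[
    [0,0,0,-0.9,2.6,0.0,1],
    [0,0,0,-0.9,2.6,0.0,1],
    [0,0,0,-0.9,2.6,0.0,1],
    [0,0,0,-0.9,2.6,0.0,1],
    [0,0,0,-0.9,2.6,0.0,1],
  ],
)

```text
time_s: 2.25
position: [0.4796, 0.0503, 0.3119]
tcp_rot: [[-0.001, 1.0, -0.003], [1.0, 0.001, 0.0], [0.0, -0.003, -1.0]]
force: [0.0, -0.4, 0.2]
opening: 1.001
grasp_force: 0.0
```

```bash
python3 - <<'E'
from h import *
wrist("w2"); s=read_state(); print(s["position"],s["qvel"].round(2))
E
```

```text
[0.47922875 0.05043358 0.31207369] [ 0.05 -0.8   0.49 -0.1  -0.14 -0.07]
```

Emit:
send_rows(
  commands=[
    [0,0,0,-7.7,-0.6,0.0,1],
    [0,0,0,-7.7,-0.6,0.0,1],
    [0,0,0,-7.7,-0.6,0.0,1],
    [0,0,0,-7.7,-0.6,0.0,1],
    [0,0,0,-7.7,-0.6,0.0,1],
    [0,0,0,-7.7,-0.6,0.0,1],
    [0,0,0,-7.7,-0.6,0.0,1],
    [0,0,0,-7.7,-0.6,0.0,1],
    [0,0,0,-7.7,-0.6,0.0,1],
  ],
)

```text
time_s: 3.05
position: [0.4618, -0.1799, 0.3126]
tcp_rot: [[-0.0, 1.0, -0.001], [1.0, 0.0, 0.001], [0.001, -0.001, -1.0]]
force: [0.9, 0.1, -1.1]
opening: 0.996
grasp_force: 0.0
```

```bash
python3 - <<'E'
from h import *
wrist("w3"); s=read_state(); print(s["position"],s["qvel"].round(2))
E
```

```text
[ 0.46202513 -0.17967663  0.31261712] [ 0.66  0.09 -0.19 -0.12 -0.09 -0.18]
```

Emit:
send_rows(
  commands=[
    [0,0,0,1.5,1.7,0.0,1],
    [0,0,0,1.5,1.7,0.0,1],
    [0,0,0,1.5,1.7,0.0,1],
    [0,0,0,1.5,1.7,0.0,1],
    [0,0,0,1.5,1.7,0.0,1],
  ],
)

```text
time_s: 3.52
position: [0.5129, -0.1352, 0.3124]
tcp_rot: [[-0.002, 1.0, -0.001], [1.0, 0.002, 0.0], [0.0, -0.001, -1.0]]
force: [0.1, -0.1, 0.4]
opening: 0.999
grasp_force: 0.0
```

```bash
python3 - <<'E'
from h import *
wrist("w4"); s=read_state(); print(s["position"],s["qvel"].round(2),s["joint_positions"])
a=cv2.imread("pics/w3.png")[:290];b=cv2.imread("pics/w4.png")[:290]
cv2.imwrite("pics/w34.png",cv2.resize(np.vstack([a[:,80:],b[:,80:]]),(432*600//580,600)) if 0 else np.vstack([a,b]))
E
```

```text
[ 0.51279811 -0.13567605  0.31247696] [-1.06 -0.11 -0.06  0.01 -0.08  0.08] [-2.68828307e+01  1.72238128e+01  8.88169549e+01 -2.79677941e-02
  7.40156769e+01 -2.69483275e+01]
```

View pics/w34.png

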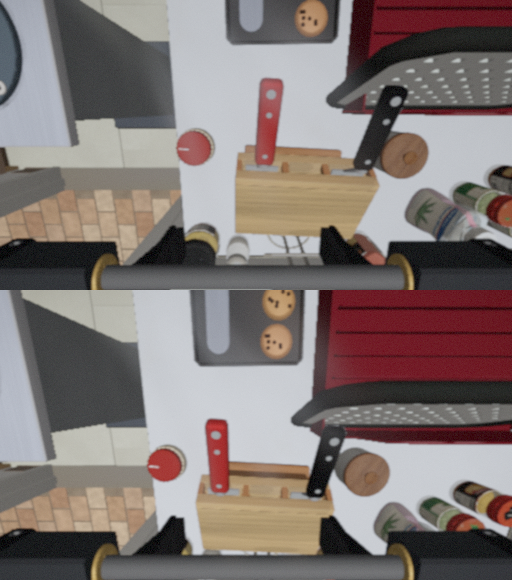

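Both views show the block. In w3 the red handle spans (270,80)-(265,163), the black handle (395,90)-(363,168), and the block front edge lies around rows 155-180. I'll enlarge one crop to choose features.

```bash
python3 - <<'E'
import cv2,numpy as np
a=cv2.imread("pics/w3.png")[140:240,225:385];b=cv2.imread("pics/w4.png")[165:265,185:345]
cv2.imwrite("pics/c34.png",np.vstack([cv2.resize(a,None,fx=3,fy=3,interpolation=2),cv2.resize(b,None,fx=3,fy=3,interpolation=2)]))
E
```

```text
(no output)
```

View pics/c34.png

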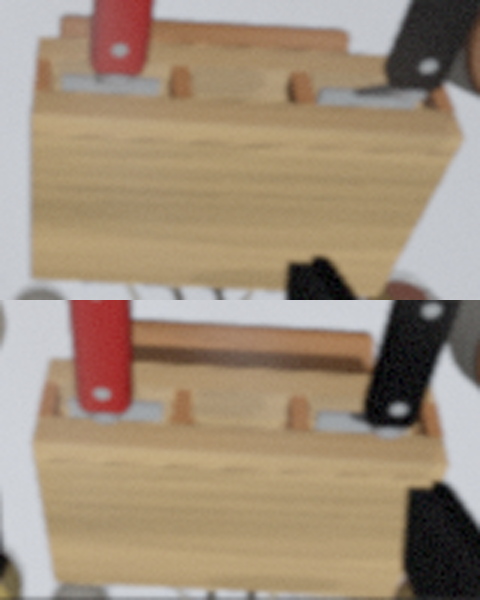

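The crop shows the slot dividers either side of the empty middle slot: w3 crop (181,66-98) and (301,72-104), w4 crop (182,391-425) and (299,396-430). Block corners are visible in both.

```bash
cat > m.py <<'E'
from h import *
W={n:np.load(f"w{n}.npz") for n in (1,2,3,4)}
def mask(n,roi,f):
    x0,x1,y0,y1=roi; hsv=cv2.cvtColor(W[n]["image"],cv2.COLOR_BGR2HSV)[y0:y1,x0:x1].astype(int)
    m=f(hsv).astype(np.uint8); k,l,st,c=cv2.connectedComponentsWithStats(m); i=1+np.argmax(st[1:,4])
    ys,xs=np.where(l==i); P=np.c_[xs+x0,ys+y0].astype(float)
    c=P.mean(0); u=np.linalg.svd(P-c,full_matrices=False)[2][0]; u*=np.sign(u[1]); t=(P-c)@u
    w=np.abs((P-c)@np.array([-u[1],u[0]]))
    return c,c+u*(t.min()-.5),c+u*(t.max()+.5),len(P),np.degrees(np.arctan2(u[1],u[0]))
def T(a,b,pa,pb): return tri([(W[a]["K"],W[a]["E"],pa),(W[b]["K"],W[b]["E"],pb)])
E
cat > m1.py <<'E'
from m import *
brown=lambda h:(h[...,1]>85)&(h[...,0]<20)&(h[...,2]>35)
A=mask(1,(274,310,40,125),brown);B=mask(2,(225,266,20,125),brown);print(A,B)
for i,n in enumerate(["mid","end","front"]): print("knife handle",n,T(1,2,A[i],B[i]))
grey=lambda h:(h[...,1]<70)&(h[...,2]>85)
A=mask(1,(272,302,136,200),grey);B=mask(2,(218,262,110,190),grey);print(A,B)
for i,n in enumerate(["mid","heel","tip"]): print("blade",n,T(1,2,A[i],B[i]))
red=lambda h:(h[...,1]>140)&((h[...,0]<6)|(h[...,0]>172))
A=mask(3,(245,295,70,175),red);B=mask(4,(195,240,120,210),red);print(A,B)
for i,n in enumerate(["mid","end","front"]): print("turner handle",n,T(3,4,A[i],B[i]))
o3=np.array([225,140]);o4=np.array([185,165])
for n,a,b in [("div1top",(181,66),(182,91)),("div1bot",(181,98),(182,125)),("div2top",(301,72),(299,96)),("div2bot",(301,104),(299,130)),
 ("backleft",(33,277),(53,283)),("frontlowL",(38,38),(50,60)),("topR",(462,133),(446,165)),("topL",(33,121),(35,140))]:
    print(n,T(3,4,np.array(a)/3+o3,np.array(b)/3+o4))
print("pan",T(3,4,(328,100),(293,125)))
E
python3 m1.py
```

```text
(array([292.28571429,  73.80952381]), array([289.35671916,  72.11302591]), array([295.26713541,  75.53638728]), 21, np.float64(30.079773091000956)) (array([239.42857143,  34.66071429]), array([244.21198356,  32.38054892]), array([234.84841439,  36.84399166]), 56, np.float64(154.51371330987058))
knife handle mid (array([0.45734567, 0.21129006, 0.09262882]), [np.float64(9.879767650166581), np.float64(9.879767650166533)])
knife handle end (array([0.45985433, 0.21898133, 0.06177062]), [np.float64(12.97062170881643), np.float64(12.97062170881648)])
knife handle front (array([0.45518191, 0.2041365 , 0.12253623]), [np.float64(7.376397933342873), np.float64(7.376397933342863)])
(array([285.78116343, 165.93739612]), array([288.08614103, 134.55029718]), array([283.25562252, 200.32792674]), 1805, np.float64(94.20009646198544)) (array([242.93951467, 146.5233611 ]), array([241.21392989, 108.58019128]), array([244.92727834, 190.23147428]), 2761, np.float64(87.39608873833942))
blade mid (array([ 0.46096384,  0.0681855 , -0.00171416]), [np.float64(3.417534602034506), np.float64(3.417534602034457)])

[... 1344 characters left out ...]
17799259,  0.130969  ]), [np.float64(0.6279135312704099), np.float64(0.6279135312703464)])
backleft (array([ 0.43748902, -0.26999177,  0.10549925]), [np.float64(0.16080023108321578), np.float64(0.1608002310832683)])
frontlowL (array([ 0.44175813, -0.15365747,  0.10495095]), [np.float64(0.33060305944408874), np.float64(0.3306030594440343)])
topR (array([ 0.61306142, -0.18397042,  0.15619776]), [np.float64(0.6631019450503568), np.float64(0.6631019450503074)])
topL (array([ 0.43974139, -0.18332823,  0.13411224]), [np.float64(1.1449335704602117), np.float64(1.1449335704602461)])
pan (array([ 0.58142721, -0.08069323,  0.0036931 ]), [np.float64(3.2891851279689863), np.float64(3.2891851279690374)])
```

```bash
python3 - <<'E'
from m import *
H=[cv2.cvtColor(W[n]["image"],cv2.COLOR_BGR2HSV) for n in (1,2,3,4)]
print("w1 col",[tuple(map(int,H[0][r,c])) for r,c in [(48,292),(55,292),(65,290),(80,291),(90,293),(100,291),(115,290),(125,289),(140,287),(160,286)]])
print("w1 row62",[tuple(map(int,H[0][62,c])) for c in range(282,304,2)])
print("w1 row100",[tuple(map(int,H[0][100,c])) for c in range(280,304,2)])
print("w1 row165",[tuple(map(int,H[0][165,c])) for c in range(268,304,2)])
print("w3 row",[tuple(map(int,H[2][110,c])) for c in range(254,286,2)])
print("w3 col",[tuple(map(int,H[2][r,266])) for r in range(76,172,5)])
E
```

```text
w1 col [(17, 11, 159), (18, 84, 173), (7, 64, 119), (9, 82, 115), (8, 82, 112), (5, 67, 118), (8, 70, 116), (135, 6, 158), (111, 23, 181), (115, 23, 188)]
w1 row62 [(109, 9, 219), (107, 10, 187), (2, 39, 110), (6, 63, 117), (9, 66, 119), (8, 63, 122), (9, 56, 123), (6, 53, 121), (6, 53, 121), (120, 4, 180), (109, 10, 214)]
w1 row100 [(130, 13, 114), (132, 11, 114), (0, 29, 106), (6, 58, 119), (7, 61, 121), (6, 66, 116), (9, 74, 114), (9, 73, 112), (8, 79, 116), (9, 44, 111), (160, 7, 104), (0, 7, 103)]
w1 row165 [(120, 9, 110), (120, 12, 110), (108, 12, 107), (128, 10, 104), (111, 21, 158), (113, 22, 186), (111, 24, 184), (109, 24, 184), (113, 22, 185), (113, 24, 184), (112, 24, 188), (111, 23, 186), (111, 22, 188), (112, 21, 180), (114, 19, 134), (165, 6, 92), (150, 3, 91), (170, 9, 89)]
w3 row [(109, 10, 203), (111, 9, 198), (174, 38, 141), (0, 118, 141), (179, 132, 153), (0, 133, 155), (179, 135, 159), (179, 137, 156), (0, 131, 160), (0, 129, 160), (179, 124, 162), (0, 119, 161), (178, 114, 156), (174, 32, 161), (115, 8, 199), (109, 10, 205)]
w3 col [(115, 8, 194), (179, 102, 160), (178, 112, 169), (178, 80, 159), (176, 52, 158), (178, 119, 159), (0, 123, 160), (179, 137, 160), (177, 51, 155), (0, 154, 157), (0, 157, 158), (179, 158, 160), (0, 159, 157), (1, 158, 155), (0, 144, 159), (0, 151, 157), (174, 16, 157), (1, 144, 158), (160, 5, 149), (14, 41, 156)]
```

```bash
sed -i 's/brown=.*/brown=lambda h:(h[...,1]>33)\&(h[...,0]<25)\&(h[...,2]>60)/; s/grey=.*/grey=lambda h:(h[...,1]<70)\&(h[...,2]>135)/; s/>140)/>65)/' m1.py
sed -i 's/    m=f(hsv).astype(np.uint8); /    m=cv2.morphologyEx(np.pad(f(hsv).astype(np.uint8),6),cv2.MORPH_CLOSE,np.ones((5,5)))[6:-6,6:-6]; /' m.py
sed -i 's/(225,266,20,125)/(225,266,10,105)/' m1.py
python3 m1.py | head -12
```

```text
(array([291.58252427,  85.65372168]), array([292.81641349,  51.38504672]), array([290.39284708, 118.69450064]), 927, np.float64(92.06211990215925)) (array([239.31296101,  64.76080084]), array([238.83091762,  29.42041968]), array([239.78777464,  99.57114135]), 949, np.float64(89.21853307401636))
knife handle mid (array([0.45927954, 0.19374795, 0.03500749]), [np.float64(0.4707754402887635), np.float64(0.47077544028878004)])
knife handle end (array([0.45917033, 0.23980377, 0.03320623]), [np.float64(0.2567101318739823), np.float64(0.2567101318739285)])
knife handle front (array([0.45947541, 0.14611052, 0.03484442]), [np.float64(0.18453096722117038), np.float64(0.18453096722119888)])
(array([285.74064626, 164.57312925]), array([287.39091503, 135.29577401]), array([283.99736333, 195.50064505]), 1176, np.float64(93.22616189040555)) (array([240.67894737, 146.12030075]), array([240.05589583, 109.41410911]), array([241.2466176, 179.563782 ]), 1330, np.float64(89.02755382393572))
blade mid (array([0.45839707, 0.07202791, 0.01265802]), [np.float64(1.9304546437834955), np.float64(1.93045464378346
[... 244 characters left out ...]
)])
(array([267.71368039, 121.46791768]), array([272.2590869 ,  77.89836397]), array([263.16781732, 165.04184764]), 1652, np.float64(95.955854039317)) (array([217.90201729, 165.24567723]), array([215.62460541, 128.15371292]), array([220.20752254, 202.7951952 ]), 1388, np.float64(86.48650346251974))
turner handle mid (array([ 0.47641342, -0.10940019,  0.19013913]), [np.float64(0.1917749914798223), np.float64(0.1917749914798139)])
turner handle end (array([ 0.47838233, -0.07076961,  0.21016597]), [np.float64(0.7349276665299002), np.float64(0.7349276665298442)])
turner handle front (array([ 0.47392045, -0.15893842,  0.16489936]), [np.float64(0.5532572360618062), np.float64(0.5532572360618275)])
```

Measurements agree:
- Knife grip point at about (0.459, 0.1695, 0.033–0.035), knife yaw about -90°.
- Middle slot mouth at about (0.5296, -0.164, 0.124), block yaw about -93.2°.
- Turner slot mouth at about (0.474, -0.161).

Next I go to the knife.

Emit:
send_rows(
  commands=[
    [0,0,0,5,-1.0,1.0,0.5],
    [0,0,0,10.16,-1.8,4,0.5],
    [0,0,0,10.16,-1.8,7,0.5],
    [0,0,0,10.16,-1.8,7,0.5],
    [0,0,0,10.16,-1.8,7,0.5],
    [0,0,0,10.16,-1.8,7,0.5],
    [0,0,0,10.16,-1.8,7,0.5],
    [0,0,0,10.16,-1.8,7,0.5],
    [0,0,0,10.16,-1.8,7,0.5],
    [0,0,0,10.16,-1.8,7,0.5],
    [0,0,0,10.16,-1.8,7,0.5],
    [0,0,0,10.16,-1.8,7,0.5],
    [0,0,0,10.16,-1.8,7,0.5],
    [0,0,0,10.16,-1.8,7,0.5],
    [0,0,0,10.16,-1.8,7,0.5],
  ],
)

```text
time_s: 4.82
position: [0.4608, 0.1672, 0.1037]
tcp_rot: [[0.002, 1.0, 0.003], [1.0, -0.002, 0.0], [0.0, 0.003, -1.0]]
force: [0.6, -0.1, -0.4]
opening: 0.501
grasp_force: 0.0
```

```bash
python3 - <<'E'
from h import *
K,E,im=wrist("w5"); s=read_state(); print(s["position"],s["qvel"].round(1),s["opening"])
x=np.array([0,1,0]);y=np.array([1,0,0]);z=np.array([0,0,-1])
print(rows([.459,.1695,.0155],np.c_[x,y,z]))
W={5:0}
hsv=cv2.cvtColor(im,cv2.COLOR_BGR2HSV).astype(int)
m=((hsv[...,1]>33)&(hsv[...,0]<25)&(hsv[...,2]>60))[60:200,200:310]
r,c=np.where(m)
for row in range(60,200,12):
    k=c[r==row-60]; print(row,k.min()+200 if len(k) else 0,k.max()+200 if len(k) else 0)
p=np.array([[.459,.24,.033,1],[.459,.17,.033,1]])@E.T; print([(K@q[:3]/q[2])[:2].round(1) for q in p])
E
```

```text
[0.46067117 0.16732945 0.10353798] [0.4 0.3 0.2 0.1 0.  0.1] 0.500463088686349
[ 0.03 -0.   -0.02  0.07 -0.06  2.93]
60 0 0
72 0 0
84 0 0
96 0 0
108 0 0
120 0 0
132 239 262
144 238 263
156 237 263
168 238 263
180 238 263
192 237 263
[array([250.3, 120.9]), array([250.6, 202.2])]
```

Emit:
send_rows(
  commands=[
    [0.03,0,0,0.04,-0.04,1.0,0.5],
    [0.03,0,0,0.04,-0.04,2.0,0.5],
    [0.03,0,0,0.04,-0.04,2.6,0.5],
    [0.03,0,0,0.04,-0.04,2.92,0.5],
    [0.03,0,0,0.04,-0.04,2.92,0.5],
    [0.03,0,0,0.04,-0.04,2.92,0],
    [0.03,0,0,0.04,-0.04,2.92,0],
    [0.03,0,0,0.04,-0.04,2.92,0],
    [0.03,0,0,0.04,-0.04,2.92,0],
    [0.03,0,0,0.04,-0.04,2.92,0],
    [0.03,0,0,0.04,-0.04,2.92,0],
    [0.03,0,0,0.04,-0.04,2.92,0],
  ],
)

```text
time_s: 5.87
position: [0.4592, 0.1698, 0.0156]
tcp_rot: [[0.0, 1.0, -0.001], [1.0, -0.0, 0.0], [0.0, -0.001, -1.0]]
force: [0.8, 1.2, 3.5]
opening: 0.251
grasp_force: 30.0
```

```bash
cat > grip.py <<'E'
from h import *
import sys
K,E,im=wrist(sys.argv[1]); s=read_state(); print(s["position"],s["tcp_rot"].round(4).tolist(),s["opening"],s["grasp_force"],s["force"].round(1))
hsv=cv2.cvtColor(im,cv2.COLOR_BGR2HSV).astype(int)
red=len(sys.argv)>2
f=((hsv[...,1]>65)&((hsv[...,0]<6)|(hsv[...,0]>172))) if red else ((hsv[...,1]>33)&(hsv[...,0]<25)&(hsv[...,2]>50))
for row in range(96,215,8):
    k=np.where(f[row,195:315])[0]; print(row,(k.min()+195,k.max()+195,len(k)) if len(k) else 0,end=" ")
T=optics.capture("wrist")["T_tool_cam"]
for q in ([.071,0,-.027,1],[.03,0,-.027,1],[.071,0,-.011,1]):
    q=np.linalg.inv(T)@q; print((K@q[:3]/q[2])[:2].round(1))
E
python3 grip.py w6
```

```text
[0.45922342 0.16979508 0.01553218] [[0.0001, 1.0, -0.0006], [1.0, -0.0001, 0.0004], [0.0004, -0.0006, -1.0]] 0.24503709166517557 29.9980884231627 [0.2 1.6 4.4]
96 0 104 0 112 (np.int64(202), np.int64(208), 7) 120 0 128 0 136 (np.int64(234), np.int64(269), 36) 144 (np.int64(232), np.int64(271), 40) 152 (np.int64(232), np.int64(271), 40) 160 (np.int64(232), np.int64(271), 40) 168 (np.int64(231), np.int64(272), 42) 176 (np.int64(231), np.int64(272), 42) 184 (np.int64(231), np.int64(272), 42) 192 (np.int64(232), np.int64(272), 41) 200 (np.int64(232), np.int64(272), 41) 208 (np.int64(232), np.int64(272), 41) [253.5 133.1]
[253.3 213.2]
[253.3 130.6]
```

The knife is gripped with its handle centred: image centre 251.8 px against 253.4 predicted, so the camera bias is about 0.8 mm. Before moving right, I'll check how tall the standing tray in the rack is.

```bash
python3 - <<'E'
import cv2,numpy as np
a=cv2.imread("pics/scene0.png")[100:260,200:360];b=cv2.imread("pics/top0.png")[70:230,200:360]
cv2.imwrite("pics/c6.png",np.hstack([cv2.resize(x,(400,400),interpolation=2) for x in (a,b)]))
E
```

```text
(no output)
```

View pics/c6.png

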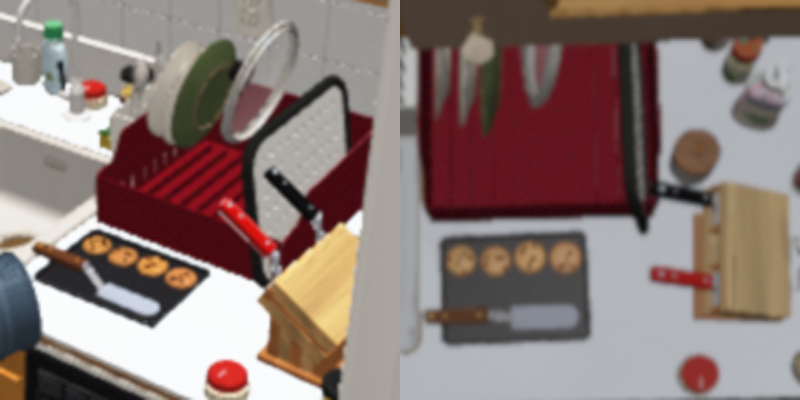

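The rack holds a standing tray with its near end at scene px (302,160) and top px (297,160), beside the black handle.

```bash
python3 - <<'E'
from m import *
c=np.load("top0.npz");d=np.load("scene0.npz")
for s,t in [((300,163),(297,160)),((302,158),(297,158)),((301,175),(297,161)),((338,134),(292,88)),((320,143),(294,120))]:
    print(s,t,tri([(d["intrinsics"],d["extrinsics"],np.array(s)),(c["intrinsics"],c["extrinsics"],np.array(t))]))
for a,b in [((328,98),(293,127)),((345,80),(310,110)),((332,92),(300,117))]: print(T(3,4,a,b))
x=np.array([0,1,0])
bx=np.array([np.cos(np.radians(-93.2)),np.sin(np.radians(-93.2)),0]);Z=np.array([0,0,1.])
s=.866*bx-.5*Z;u=.5*bx+.866*Z;R=np.c_[-s,np.cross(u,s),-u];M=np.array([.530,-.164,.124])
np.savez("slot.npz",R=R,s=s,u=u,M=M)
p=M-.185*s+.0155*u; print("pre",p,rows(p,R)); print("home",M-.053*s+.0125*u)
E
```

```text
(300, 163) (297, 160) (array([ 0.53716958, -0.07022917,  0.24935115]), [np.float64(10.357131008064393), np.float64(10.357131008064348)])
(302, 158) (297, 158) (array([ 0.54091646, -0.07115915,  0.26641802]), [np.float64(13.463902855930867), np.float64(13.463902855930872)])
(301, 175) (297, 161) (array([ 0.5457183 , -0.07431421,  0.1998679 ]), [np.float64(8.787086870516026), np.float64(8.787086870515859)])
(338, 134) (292, 88) (array([ 0.78029556, -0.07565346,  0.25776933]), [np.float64(25.092888202148696), np.float64(25.092888202148696)])
(320, 143) (294, 120) (array([ 0.66368989, -0.06973666,  0.26987179]), [np.float64(17.216792233544385), np.float64(17.216792233544457)])
(array([ 0.57696919, -0.08053365,  0.02570791]), [np.float64(0.7725613163922701), np.float64(0.7725613163922789)])
(array([ 0.60370526, -0.05436293,  0.01661967]), [np.float64(0.27181460095471), np.float64(0.27181460095450516)])
(array([ 0.59768762, -0.06761995, -0.03328617]), [np.float64(1.8598347224599696), np.float64(1.8598347224599436)])
pre [ 0.53851055 -0.01177772  0.229923  ] [-0.18  5.99  0.62 -6.05  2.64 -7.15]
home [ 0.53221321 -0.12441382  0.161325  ]
```

```bash
python3 - <<'E'
from h import *
for f,L in [("scene0",[(302,160),(299,170),(310,152),(320,144),(334,132),(340,138),(308,215)])]:
  c=np.load(f+".npz");K,E=c["intrinsics"],c["extrinsics"];R,t=E[:3,:3],E[:3,3];o=-R.T@t
  for uv in L:
    d=R.T@np.linalg.inv(K)@np.r_[uv,1]
    print(f,uv,[(o+d*((y-o[1])/d[1])).round(3).tolist() for y in (-.05,-.065,-.08)])
E
```

```text
scene0 (302, 160) [[0.61, -0.05, 0.224], [0.581, -0.065, 0.242], [0.553, -0.08, 0.259]]
scene0 (299, 170) [[0.592, -0.05, 0.192], [0.564, -0.065, 0.21], [0.536, -0.08, 0.228]]
scene0 (310, 152) [[0.667, -0.05, 0.232], [0.637, -0.065, 0.249], [0.608, -0.08, 0.266]]
scene0 (320, 144) [[0.743, -0.05, 0.232], [0.712, -0.065, 0.249], [0.681, -0.08, 0.267]]
scene0 (334, 132) [[0.858, -0.05, 0.236], [0.824, -0.065, 0.254], [0.79, -0.08, 0.271]]
scene0 (340, 138) [[0.923, -0.05, 0.185], [0.888, -0.065, 0.203], [0.852, -0.08, 0.221]]
scene0 (308, 215) [[0.692, -0.05, -0.063], [0.662, -0.065, -0.039], [0.632, -0.08, -0.015]]
```

Emit:
send_rows(
  commands=[
    [0,0,0,0,0,-0.3,0],
    [0,0,0,0,0,-0.8,0],
    [0,0,0,0,0,-1.5,0],
    [0,0,0,0,0,-2.2,0],
    [0,0,0,0,0,-3,0],
    [0,0,0,0,0,-3,0],
    [0,0,0,0,0,-3,0],
  ],
)

```text
time_s: 6.55
position: [0.459, 0.1695, 0.106]
tcp_rot: [[0.0, 1.0, -0.001], [1.0, -0.0, 0.0], [0.0, -0.001, -1.0]]
force: [-0.2, -0.2, -1.9]
opening: 0.249
grasp_force: 30.0
```

```bash
python3 grip.py w7; python3 - <<'E'
from h import *
q=np.load("slot.npz");print(rows(q["M"]-.30*q["s"]+.0155*q["u"],q["R"]), read_state()["moment"])
E
```

```text
[0.45809137 0.16936819 0.10494398] [[0.0003, 1.0, -0.0032], [1.0, -0.0003, -0.0001], [-0.0001, -0.0032, -1.0]] 0.24504431272567218 29.996824767440557 [-0.6 -0.1 -0.6]
96 (np.int64(203), np.int64(204), 2) 104 0 112 0 120 0 128 0 136 (np.int64(234), np.int64(269), 36) 144 (np.int64(232), np.int64(272), 41) 152 (np.int64(231), np.int64(273), 43) 160 (np.int64(231), np.int64(273), 43) 168 (np.int64(231), np.int64(273), 43) 176 (np.int64(231), np.int64(272), 42) 184 (np.int64(231), np.int64(273), 43) 192 (np.int64(231), np.int64(272), 42) 200 (np.int64(232), np.int64(272), 41) 208 (np.int64(232), np.int64(272), 41) [253.5 133.1]
[253.3 213.2]
[253.3 130.6]
[-0.22  6.    0.61 -2.72  2.85 -6.12] [0.01558606 0.05101744 0.01568981]
```

Emit:
send_rows(
  commands=[
    [0,0.5,0,-0.2,0.2,-0.8,0],
    [-0.05,1.2,0.1,-0.5,0.6,-1.8,0],
    [-0.1,2,0.2,-0.9,1.0,-2.6,0],
    [-0.12,2.8,0.3,-1.3,1.4,-3.4,0],
    [-0.15,3.6,0.4,-1.7,1.8,-4.2,0],
    [-0.18,4.5,0.5,-2.1,2.2,-4.9,0],
    [-0.2,5.3,0.55,-2.4,2.5,-5.5,0],
    [-0.22,5.8,0.6,-2.65,2.8,-6.0,0],
    [-0.22,6,0.61,-2.72,2.87,-6.12,0],
    [-0.22,6,0.61,-2.72,2.87,-6.12,0],
    [-0.22,6,0.61,-2.72,2.87,-6.12,0],
    [-0.22,6,0.61,-2.72,2.87,-6.12,0],
  ],
)

```text
time_s: 7.65
position: [0.5435, 0.0892, 0.2867]
tcp_rot: [[0.048, 0.999, 0.025], [0.864, -0.054, 0.5], [0.5, -0.002, -0.866]]
force: [0.1, -0.3, -1.2]
opening: 0.248
grasp_force: 30.0
```

```bash
python3 grip.py w8; python3 - <<'E'
from h import *
q=np.load("slot.npz");print(rows(q["M"]-.185*q["s"]+.0155*q["u"],q["R"]));print(read_state()["joint_positions"].round(0))
c=optics.capture("scene")["image"];d=optics.capture("top")["image"]
a=c[100:260,200:360];b=d[70:230,200:360]
cv2.imwrite("pics/c8.png",np.hstack([cv2.resize(x,(400,400),interpolation=2) for x in (a,b)]))
E
```

```text
[0.54362111 0.0893539  0.28700577] [[0.0474, 0.9985, 0.0257], [0.8645, -0.0539, 0.4997], [0.5004, -0.0015, -0.8658]] 0.2451645460097906 29.999486999586225 [-0.2  0.2 -0.4]
96 (np.int64(278), np.int64(304), 27) 104 (np.int64(275), np.int64(308), 34) 112 (np.int64(277), np.int64(307), 31) 120 (np.int64(289), np.int64(297), 9) 128 0 136 (np.int64(235), np.int64(270), 36) 144 (np.int64(232), np.int64(314), 42) 152 (np.int64(232), np.int64(311), 47) 160 (np.int64(232), np.int64(300), 43) 168 (np.int64(233), np.int64(271), 39) 176 (np.int64(232), np.int64(293), 43) 184 (np.int64(232), np.int64(272), 41) 192 (np.int64(232), np.int64(292), 42) 200 (np.int64(232), np.int64(290), 44) 208 (np.int64(232), np.int64(272), 41) [253.5 132.4]
[253.4 212.6]
[253.4 130. ]
[-0.02 -0.    0.01 -3.88  0.   -0.03]
[-19.  22.  93.  30.  76. -26.]
```

View pics/c8.png

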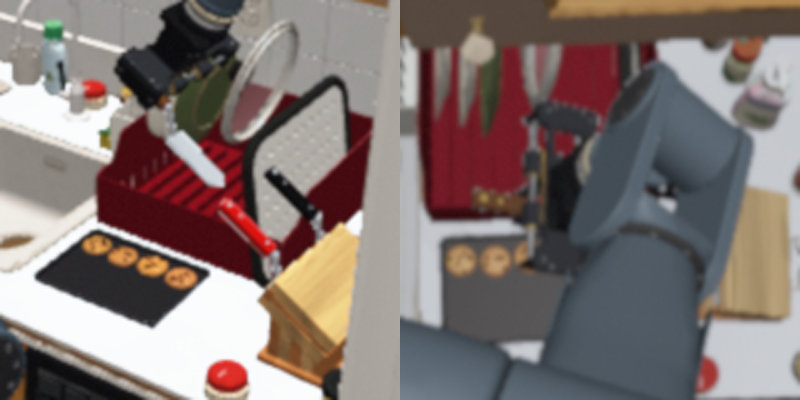

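The knife is held blade first along the slot direction, clear of the pan and handles. I'll advance along the slot axis.

Emit:
send_rows(
  commands=[
    [0,0,0,-0.7,0,0,0],
    [0,0,0,-1.5,0,0,0],
    [0,0,0,-2.3,0,0,0],
    [0,0,0,-3.1,0,0,0],
    [0,0,0,-3.6,0,0,0],
    [0,0,0,-3.88,0,0,0],
    [0,0,0,-3.88,0,0,0],
    [0,0,0,-3.88,0,0,0],
  ],
)

```text
time_s: 8.52
position: [0.5398, -0.0122, 0.2303]
tcp_rot: [[0.048, 0.998, 0.03], [0.864, -0.056, 0.5], [0.501, 0.002, -0.865]]
force: [-0.8, 0.9, -1.8]
opening: 0.249
grasp_force: 30.0
```

```bash
python3 - <<'E'
from h import *
q=np.load("slot.npz");print(rows(q["M"]-.053*q["s"]+.0155*q["u"],q["R"]));print(read_state()["position"],read_state()["force"])
K,E,im=wrist("w9")
c=optics.capture("scene")["image"]
a=c[140:240,260:360]
cv2.imwrite("pics/c9.png",np.hstack([cv2.resize(a,(400,400),interpolation=2),cv2.resize(im,(400,400),interpolation=2)]))
E
```

```text
[ 0.02 -0.01  0.01 -4.4  -0.05  0.01]
[ 0.53982421 -0.01220664  0.23033887] [-0.8206842   0.91939338 -1.83211428]
```

View pics/c9.png

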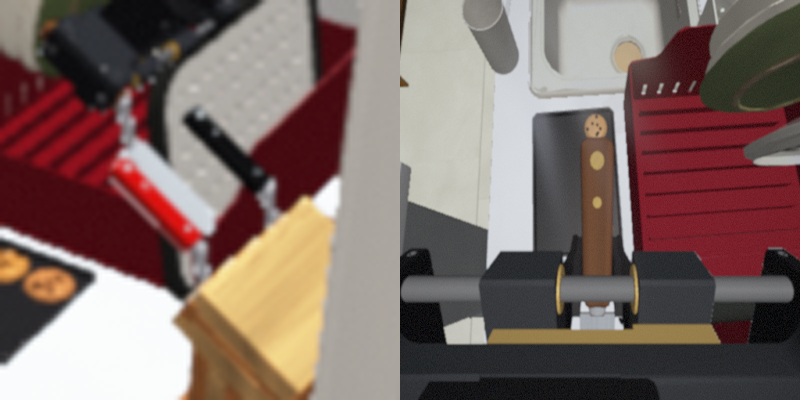

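The blade lies between the two handles and points at the middle slot. I'll insert halfway and check the force.

Emit:
send_rows(
  commands=[
    [0,0,0,-0.4,-0.03,0,0],
    [0,0,0,-0.8,-0.03,0,0],
    [0,0,0,-1.1,-0.03,0,0],
    [0,0,0,-1.4,-0.03,0,0],
    [0,0,0,-1.7,-0.03,0,0],
    [0,0,0,-2.0,-0.03,0,0],
    [0,0,0,-2.0,-0.03,0,0],
  ],
)

```text
time_s: 9.2
position: [0.536, -0.0665, 0.1989]
tcp_rot: [[0.049, 0.998, 0.03], [0.865, -0.058, 0.499], [0.5, 0.001, -0.866]]
force: [0.3, -0.1, -0.8]
opening: 0.246
grasp_force: 30.0
```

```bash
python3 - <<'E'
from h import *
q=np.load("slot.npz");print(rows(q["M"]-.053*q["s"]+.0155*q["u"],q["R"]));s=read_state();print(s["position"],s["tcp_rot"].T@s["force"],s["tcp_rot"].T@s["moment"])
E
python3 grip.py w10
```

```text
[ 0.02  0.   -0.01 -2.3  -0.01  0.02]
[ 0.53597869 -0.06651977  0.19886155] [-0.43769172  0.29820768  0.69096799] [ 0.04220039 -0.51162378  0.02019863]
[ 0.5359945  -0.06565352  0.19946041] [[0.0491, 0.9983, 0.0299], [0.8644, -0.0575, 0.4995], [0.5004, 0.0013, -0.8658]] 0.25102371086245134 29.999301675707102 [-0.1  0.  -1.7]
96 (np.int64(245), np.int64(256), 12) 104 (np.int64(236), np.int64(296), 32) 112 (np.int64(234), np.int64(267), 34) 120 (np.int64(238), np.int64(264), 27) 128 (np.int64(247), np.int64(300), 19) 136 (np.int64(232), np.int64(271), 40) 144 (np.int64(230), np.int64(306), 46) 152 (np.int64(231), np.int64(273), 43) 160 (np.int64(231), np.int64(273), 43) 168 (np.int64(231), np.int64(273), 43) 176 (np.int64(232), np.int64(310), 45) 184 (np.int64(232), np.int64(306), 43) 192 (np.int64(232), np.int64(272), 41) 200 (np.int64(232), np.int64(271), 40) 208 (np.int64(234), np.int64(270), 37) [253.5 132.4]
[253.4 212.6]
[253.4 130. ]
```

Emit:
send_rows(
  commands=[
    [0,0,0,-0.3,0,0,0],
    [0,0,0,-0.6,0,0,0],
    [0,0,0,-0.9,0,0,0],
    [0,0,0,-1.2,0,0,0],
    [0,0,0,-1.5,0,0,0],
    [0,0,0,-1.8,0,0,0],
    [0,0,0,-1.8,0,0,0],
  ],
)

```text
time_s: 9.88
position: [0.5334, -0.1132, 0.1719]
tcp_rot: [[0.049, 0.998, 0.03], [0.865, -0.058, 0.499], [0.5, 0.001, -0.866]]
force: [-0.3, 0.2, -1.5]
opening: 0.253
grasp_force: 30.0
```

```bash
python3 - <<'E'
from h import *
q=np.load("slot.npz");print(rows(q["M"]-.053*q["s"]+.0155*q["u"],q["R"]));s=read_state();print(s["position"],s["tcp_rot"].T@s["force"],s["tcp_rot"].T@s["moment"])
E
python3 grip.py w11
```

```text
[ 0.02  0.01 -0.01 -0.5  -0.02  0.02]
[ 0.53343748 -0.11323536  0.17189283] [-0.54774269 -0.35928017  1.40005022] [ 0.05784114 -0.49391243  0.01783169]
[ 0.53339842 -0.11228495  0.17242352] [[0.0489, 0.9984, 0.0298], [0.8644, -0.0573, 0.4995], [0.5004, 0.0014, -0.8658]] 0.24996665536342225 29.9993138294667 [ 0.8  0.3 -0.7]
96 (np.int64(231), np.int64(273), 37) 104 (np.int64(238), np.int64(275), 38) 112 (np.int64(240), np.int64(272), 33) 120 (np.int64(251), np.int64(261), 11) 128 (np.int64(242), np.int64(272), 31) 136 (np.int64(232), np.int64(276), 45) 144 (np.int64(231), np.int64(275), 45) 152 (np.int64(231), np.int64(273), 43) 160 (np.int64(231), np.int64(272), 42) 168 (np.int64(233), np.int64(271), 39) 176 (np.int64(233), np.int64(271), 39) 184 (np.int64(233), np.int64(271), 39) 192 (np.int64(233), np.int64(271), 39) 200 (np.int64(233), np.int64(270), 38) 208 (np.int64(234), np.int64(270), 37) [253.5 132.4]
[253.4 212.6]
[253.4 130. ]
```

Emit:
send_rows(
  commands=[
    [0,0,0,-0.2,0,0,0],
    [0,0,0,-0.35,0,0,0],
    [0,0,0,-0.45,0,0,0],
    [0,0,0,-0.5,0,0,0],
    [0,0,0,-0.5,0,0,0],
  ],
)

```text
time_s: 10.4
position: [0.5328, -0.1245, 0.1654]
tcp_rot: [[0.048, 0.998, 0.03], [0.865, -0.056, 0.499], [0.5, 0.002, -0.866]]
force: [-0.6, -0.2, -1.0]
opening: 0.246
grasp_force: 30.0
```

```bash
python3 - <<'E'
from h import *
q=np.load("slot.npz");print(rows(q["M"]-.053*q["s"]+.0155*q["u"],q["R"]));s=read_state();print(s["position"],s["tcp_rot"].T@s["force"],s["tcp_rot"].T@s["moment"])
K,E,im=wrist("w12")
c=optics.capture("scene")["image"]
a=c[140:240,260:360]
cv2.imwrite("pics/c12.png",np.hstack([cv2.resize(a,(400,400),interpolation=2),cv2.resize(im[100:384,150:360],(400,400),interpolation=2)]))
E
```

```text
[ 0.02 -0.    0.01 -0.07 -0.02  0.02]
[ 0.53275837 -0.12454273  0.1654161 ] [-0.68000818 -0.58748838  0.72407019] [ 0.04325399 -0.47910613  0.03767041]
```

View pics/c12.png

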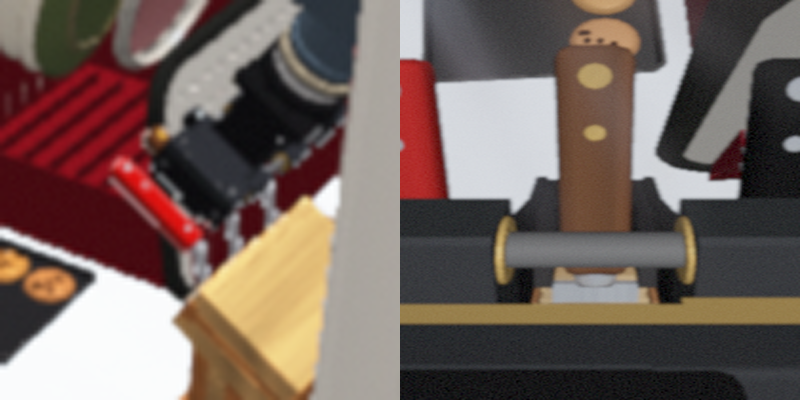

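The wrist view shows the blade centred between the dividers. The brown handle end (row ~132) sits about 5 mm further out than the red and black ends (row ~142), so I'll press in until it meets the slot bottom.

Emit:
send_rows(
  commands=[
    [0,0,0,-0.06,0,0,0],
    [0,0,0,-0.12,0,0,0],
    [0,0,0,-0.18,0,0,0],
    [0,0,0,-0.18,0,0,0],
  ],
)

```text
time_s: 10.83
position: [0.5325, -0.1292, 0.1627]
tcp_rot: [[0.048, 0.998, 0.03], [0.865, -0.056, 0.499], [0.5, 0.002, -0.866]]
force: [-0.7, -0.2, -1.8]
opening: 0.249
grasp_force: 30.0
```

```bash
cat > st.py <<'E'
from h import *
import sys
q=np.load("slot.npz");print(rows(q["M"]-.053*q["s"]+.0155*q["u"],q["R"]));s=read_state();print(s["position"],s["tcp_rot"].T@s["force"],s["tcp_rot"].T@s["moment"])
K,E,im=wrist(sys.argv[1]); hsv=cv2.cvtColor(im,cv2.COLOR_BGR2HSV).astype(int)
for n,c in (("red",160),("brown",252),("black",350)): print(n,[int(v) for v in hsv[126:154:2,c,2]],[int(v) for v in hsv[126:154:2,c,1]])
E
python3 st.py w13
```

```text
[ 0.02  0.    0.01  0.12 -0.02  0.02]
[ 0.5324987  -0.12924101  0.16269211] [-1.07871172 -0.65830976  1.47730566] [ 0.06591938 -0.44976273  0.01883077]
red [199, 199, 196, 151, 136, 140, 145, 149, 150, 152, 156, 153, 157, 159] [10, 12, 10, 37, 182, 193, 193, 192, 199, 190, 195, 203, 198, 197]
brown [184, 192, 190, 128, 113, 116, 113, 115, 118, 139, 179, 180, 181, 181] [104, 98, 98, 106, 88, 88, 90, 89, 84, 97, 104, 105, 103, 104]
black [139, 139, 124, 46, 41, 42, 38, 39, 39, 41, 38, 49, 40, 43] [11, 9, 10, 6, 6, 12, 20, 26, 33, 19, 13, 26, 26, 12]
```

Emit:
send_rows(
  commands=[
    [0,0,0,-0.05,0,0,0],
    [0,0,0,-0.05,0,0.04,0],
    [0,0,0,-0.05,0,0.08,0],
    [0,0,0,-0.05,0,0.08,0],
  ],
)

```text
time_s: 11.22
position: [0.5327, -0.1293, 0.1606]
tcp_rot: [[0.047, 0.998, 0.03], [0.865, -0.056, 0.499], [0.5, 0.003, -0.866]]
force: [-0.7, -0.7, 3.2]
opening: 0.247
grasp_force: 30.0
```

```bash
python3 st.py w14
```

```text
[ 0.03  0.    0.02  0.15 -0.03 -0.04]
[ 0.53271346 -0.12928302  0.16060002] [ 0.98015647 -0.65588452 -3.15359808] [ 0.22570806 -0.48794879  0.09351705]
red [172, 171, 149, 128, 129, 128, 129, 132, 136, 136, 140, 138, 141, 144] [13, 10, 9, 153, 188, 179, 190, 189, 189, 195, 191, 201, 199, 200]
brown [192, 194, 185, 123, 111, 115, 118, 117, 117, 146, 182, 181, 184, 183] [101, 100, 103, 95, 94, 91, 86, 89, 83, 101, 102, 101, 103, 103]
black [140, 128, 43, 33, 42, 38, 43, 38, 32, 44, 46, 40, 39, 48] [11, 12, 12, 23, 6, 13, 30, 7, 32, 41, 28, 13, 13, 11]
```

Floor contact is felt at 3 N, so I release with a small opening.

Emit:
send_rows(
  commands=[
    [0,0,0,0,0,0,0.42],
    [0,0,0,0,0,0,0.42],
    [0,0,0,0,0,0,0.42],
    [0,0,0,0,0,0,0.42],
    [0,0,0,0,0,0,0.42],
  ],
)

```text
time_s: 11.68
position: [0.5324, -0.1289, 0.1599]
tcp_rot: [[0.047, 0.998, 0.029], [0.865, -0.056, 0.499], [0.5, 0.002, -0.866]]
force: [0.6, 0.2, -0.2]
opening: 0.411
grasp_force: 0.0
```

```bash
python3 st.py w15
```

```text
[ 0.02 -0.    0.01  0.15 -0.02 -0.07]
[ 0.53244053 -0.12886345  0.15987587] [0.08120981 0.57241293 0.24987161] [ 3.33560850e-02 -4.19505001e-01  2.07202583e-04]
red [191, 191, 172, 127, 128, 129, 131, 131, 133, 138, 140, 139, 140, 147] [12, 13, 7, 137, 183, 178, 189, 200, 196, 187, 189, 205, 204, 194]
brown [189, 193, 186, 125, 111, 116, 116, 117, 116, 141, 182, 181, 182, 179] [101, 98, 97, 100, 92, 88, 92, 83, 88, 101, 104, 103, 104, 103]
black [140, 125, 43, 42, 43, 40, 42, 43, 37, 32, 40, 40, 40, 44] [5, 10, 18, 36, 12, 13, 18, 18, 14, 16, 13, 6, 19, 17]
```

Emit:
send_rows(
  commands=[
    [0,0,0,0,0,0,0],
    [0,0,0,0,0,0,0],
    [0,0,0,0,0,0,0],
    [0,0,0,0,0,0,0],
    [0,0,0,-0.03,0,0,0],
    [0,0,0,-0.06,0,0,0],
    [0,0,0,-0.08,0,0,0],
    [0,0,0,-0.08,0,0,0],
  ],
)

```text
time_s: 12.4
position: [0.5324, -0.1293, 0.1599]
tcp_rot: [[0.047, 0.998, 0.03], [0.862, -0.056, 0.503], [0.504, 0.002, -0.864]]
force: [0.9, 4.9, 5.3]
opening: 0.249
grasp_force: 30.0
```

```bash
python3 st.py w16
```

```text
[ 0.02 -0.05  0.01  0.16 -0.02 -0.06]
[ 0.5324452  -0.12925567  0.15992457] [ 6.93943255  0.65721745 -2.04548229] [-0.05925665  0.72810787  0.01228702]
red [191, 189, 145, 132, 127, 134, 134, 135, 141, 138, 143, 143, 145, 147] [11, 12, 42, 178, 193, 177, 190, 195, 188, 198, 196, 202, 200, 193]
brown [190, 192, 183, 115, 112, 116, 119, 114, 116, 154, 183, 180, 180, 181] [102, 101, 99, 95, 89, 95, 81, 92, 81, 101, 99, 102, 108, 106]
black [136, 86, 41, 36, 36, 42, 37, 39, 40, 39, 42, 38, 45, 39] [8, 15, 25, 7, 14, 24, 0, 33, 19, 13, 12, 7, 23, 26]
```

The knife is bottomed out: 7 N resistance and no further travel. I release, back off along the tool axis and shift over to the turner.

Emit:
send_rows(
  commands=[
    [0,0,0,0.08,0,0,0.42],
    [0,0,0,0.08,0,0,0.42],
    [0,0,0,0.08,0,0,0.42],
    [0,0,0,0.08,0,0,0.42],
    [0,0,0,0.08,0,-0.5,0.42],
    [0,0,0,0.08,0,-1.2,0.42],
    [0,0,0,0.08,0,-2.2,0.42],
    [0,0,0,0.08,-0.6,-2.8,0.42],
    [0,0,0,0.08,-1.3,-2.8,0.42],
    [0,0,0,0.08,-1.87,-2.8,0.42],
    [0,0,0,0.08,-1.87,-2.8,0.42],
    [0,0,0,0.08,-1.87,-2.8,0.42],
  ],
)

```text
time_s: 13.45
position: [0.4738, -0.1683, 0.2328]
tcp_rot: [[0.049, 0.998, 0.031], [0.865, -0.058, 0.499], [0.5, 0.002, -0.866]]
force: [1.3, 0.1, 0.1]
opening: 0.416
grasp_force: 0.0
```

```bash
python3 - <<'E'
from h import *
s=read_state();print(s["position"],s["tcp_rot"].round(3).tolist(),s["force"])
t=np.array([.5324-.0559,-.129+.0031,.160]);q=np.load("slot.npz");print(rows(t,q["R"]))
K,E,im=wrist("w17")
hsv=cv2.cvtColor(im,cv2.COLOR_BGR2HSV).astype(int); f=(hsv[...,1]>100)&((hsv[...,0]<6)|(hsv[...,0]>172))
for r in range(150,235,10):
    k=np.where(f[r,200:300])[0]; print(r,(k.min()+200,k.max()+200) if len(k) else 0)
for tx,z in ((.071,-.027),(0.02,-.027)):
    p=np.r_[t+q["R"]@[tx,0,z],1];p=E@p;print((K@p[:3]/p[2])[:2])
c=optics.capture("scene")["image"][140:240,260:360]
cv2.imwrite("pics/c17.png",np.hstack([cv2.resize(c,(390,390),interpolation=2),cv2.resize(im[100:310,150:360],(400,390),interpolation=2)]))
E
```

```text
[ 0.47382144 -0.16825429  0.23275393] [[0.049, 0.998, 0.031], [0.865, -0.058, 0.499], [0.5, 0.002, -0.866]] [1.25588271 0.09366214 0.11867978]
[ 0.03  0.   -0.    0.01  0.    2.81]
150 (np.int64(240), np.int64(263))
160 (np.int64(240), np.int64(263))
170 (np.int64(241), np.int64(263))
180 (np.int64(241), np.int64(263))
190 (np.int64(241), np.int64(263))
200 (np.int64(241), np.int64(263))
210 (np.int64(241), np.int64(263))
220 (np.int64(241), np.int64(263))
230 (np.int64(243), np.int64(261))
[253.15826482 123.08825618]
[253.12137061 186.91576535]
```

View pics/c17.png

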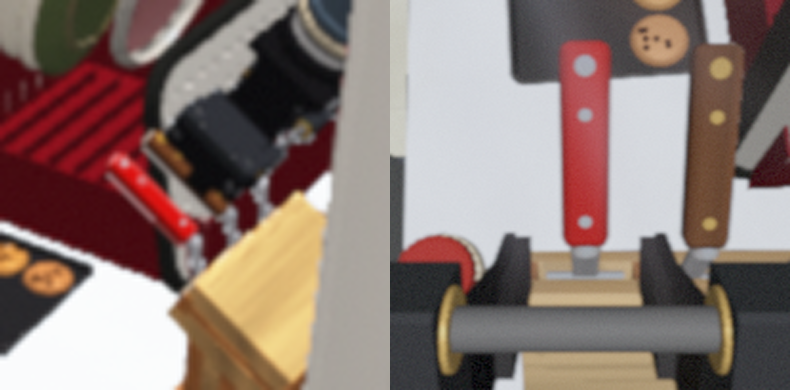

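The knife and turner handles are parallel with ends level (crop row ~42), and the turner is centred under the gripper (252 against 253 px). I descend and grip it.

Emit:
send_rows(
  commands=[
    [0,0,0,0.01,-0.02,0.8,0.42],
    [0,0,0,0.01,-0.02,1.6,0.42],
    [0,0,0,0.01,-0.02,2.3,0.42],
    [0,0,0,0.01,-0.02,2.75,0.42],
    [0,0,0,0.01,-0.02,2.78,0.42],
    [0,0,0,0.01,-0.02,2.78,0],
    [0,0,0,0.01,-0.02,2.78,0],
    [0,0,0,0.01,-0.02,2.78,0],
    [0,0,0,0.01,-0.02,2.78,0],
    [0,0,0,0.01,-0.02,2.78,0],
    [0,0,0,0.01,-0.02,2.78,0],
  ],
)

```text
time_s: 14.47
position: [0.4767, -0.1268, 0.1611]
tcp_rot: [[0.047, 0.998, 0.032], [0.866, -0.057, 0.498], [0.499, 0.004, -0.867]]
force: [0.4, -0.7, 1.9]
opening: 0.253
grasp_force: 30.0
```

```bash
python3 grip.py w18 red; python3 st.py w18
```

```text
[ 0.47665103 -0.12676251  0.16110897] [[0.0469, 0.9984, 0.0319], [0.8655, -0.0565, 0.4977], [0.4987, 0.0043, -0.8667]] 0.2519142872033787 29.98406169936061 [ 0.3 -0.7  1.1]
96 0 104 0 112 0 120 0 128 (np.int64(240), np.int64(265), 26) 136 (np.int64(232), np.int64(273), 42) 144 (np.int64(231), np.int64(274), 32) 152 (np.int64(232), np.int64(272), 23) 160 (np.int64(233), np.int64(272), 40) 168 (np.int64(233), np.int64(271), 39) 176 (np.int64(233), np.int64(271), 39) 184 (np.int64(233), np.int64(271), 39) 192 (np.int64(233), np.int64(271), 28) 200 (np.int64(234), np.int64(271), 38) 208 (np.int64(234), np.int64(270), 37) [253.5 132.4]
[253.4 212.6]
[253.4 130. ]
[ 0.05  0.02  0.02  0.16  1.85 -0.01]
[ 0.47662973 -0.12669851  0.1610599 ] [-0.84395639  0.13091166 -2.00603748] [-0.21323909 -0.55551717 -0.04024391]
red [221, 221, 221, 220, 220, 222, 220, 220, 220, 220, 219, 220, 220, 219] [8, 9, 9, 9, 9, 10, 10, 9, 10, 9, 8, 8, 9, 9]
brown [85, 109, 156, 176, 180, 180, 179, 178, 169, 182, 179, 179, 179, 177] [30, 96, 157, 156, 160, 156, 154, 140, 21, 17, 19, 17, 16, 14]
black [67, 62, 88, 107, 104, 109, 109, 112, 107, 107, 106, 109, 113, 111] [107, 107, 70, 93, 110, 110, 112, 107, 114, 105, 106, 105, 99, 99]
```

Turner gripped. I draw it straight out along the slot.

Emit:
send_rows(
  commands=[
    [0,0,0,0.2,0,0,0],
    [0,0,0,0.5,0,0,0],
    [0,0,0,0.9,0,0,0],
    [0,0,0,1.3,0,0,0],
    [0,0,0,1.7,0,0,0],
    [0,0,0,2.1,0,0,0],
    [0,0,0,2.5,0,0,0],
    [0,0,0,3.0,0,0,0],
    [0,0,0,3.5,0,0,0],
    [0,0,0,4.0,0,0,0],
    [0,0,0,4.5,0,0,0],
    [0,0,0,4.8,0,0,0],
    [0,0,0,4.8,0,0,0],
  ],
)

```text
time_s: 15.7
position: [0.4824, 0.0008, 0.2338]
tcp_rot: [[0.045, 0.999, 0.029], [0.864, -0.053, 0.5], [0.501, 0.003, -0.866]]
force: [-0.5, -0.0, -1.0]
opening: 0.249
grasp_force: 30.0
```

```bash
python3 grip.py w19 red; python3 - <<'E'
from m import *
K,E=W[1]["K"],W[1]["E"]; a=cast(K,E,[(345,89),(341,124),(340,156),(336,186)],.012); print(a.round(3).tolist(),a.mean(0))
H=cv2.cvtColor(W[2]["image"],cv2.COLOR_BGR2HSV).astype(int)
for n in (1,2):
    H=cv2.cvtColor(W[n]["image"],cv2.COLOR_BGR2HSV).astype(int); m=((H[...,0]<25)&(H[...,1]>70)&(H[...,2]>90)).astype(np.uint8)
    m[:, :265 if n==2 else 315]=0; m[:,375:]=0; m[:40]=0;m[205:]=0
    m=cv2.morphologyEx(m,cv2.MORPH_CLOSE,np.ones((5,5))); k,l,st,c=cv2.connectedComponentsWithStats(m)
    i=[j for j in range(1,k) if st[j,4]>250]; g=cast(W[n]["K"],W[n]["E"],c[i],.012); print(n,c[i].round(0).tolist(),g.round(3).tolist(),g.mean(0))
    if n==1: c1=c[i]
    else: c2=c[i]
if len(c1)==len(c2): print([T(1,2,p,q)[0].round(3).tolist() for p,q in zip(c1,c2)])
b=np.array([.545,.1085]);r=.7071
R=np.c_[[-r,r,0],[r,r,0],[0,0,-1]]
print("final",rows([b[0]-.105*r,b[1]+.105*r,.16],R),"level only",rows([.477,.03,.25],np.c_[[0,1,0],[1,0,0],[0,0,-1]]))
E
```

```text
[ 4.82568035e-01 -3.25116747e-04  2.33109586e-01] [[0.0452, 0.9985, 0.0293], [0.865, -0.0538, 0.4988], [0.4997, 0.0028, -0.8662]] 0.24477079763790105 29.983969079330564 [-0.1 -0.1 -1.4]
96 0 104 0 112 0 120 0 128 (np.int64(242), np.int64(265), 23) 136 (np.int64(232), np.int64(273), 42) 144 (np.int64(231), np.int64(274), 32) 152 (np.int64(231), np.int64(274), 26) 160 (np.int64(231), np.int64(273), 43) 168 (np.int64(232), np.int64(274), 43) 176 (np.int64(231), np.int64(273), 43) 184 (np.int64(232), np.int64(273), 42) 192 (np.int64(232), np.int64(273), 31) 200 (np.int64(232), np.int64(273), 42) 208 (np.int64(232), np.int64(273), 42) [253.5 132.4]
[253.4 212.6]
[253.4 130. ]
[[0.546, 0.19, 0.012], [0.545, 0.137, 0.012], [0.548, 0.085, 0.012], [0.547, 0.033, 0.012]] [0.54655924 0.11123065 0.012     ]
1 [[340.0, 137.0]] [[0.546, 0.116, 0.012]] [0.5460001  0.11568028 0.012     ]
2 [[295.0, 120.0]] [[0.547, 0.116, 0.012]] [0.54668782 0.11566843 0.012     ]
[[0.547, 0.115, 0.008]]
final [ 2.54 -5.62 -9.4   4.07 -0.74  5.14] level only [ 0.19 -5.99 -0.61  1.18 -0.24  0.01]
```

Turner is out and not drooping (handle width uniform at about 42 px). I level it, moving left.

Emit:
send_rows(
  commands=[
    [0,-0.6,0,0.4,0,0.1,0],
    [0.05,-1.4,-0.1,0.9,0,0.3,0],
    [0.1,-2.2,-0.2,1.5,0,0.6,0],
    [0.12,-3.0,-0.3,2.1,0,0.9,0],
    [0.15,-3.8,-0.4,2.7,0,1.2,0],
    [0.17,-4.6,-0.5,3.2,0,1.5,0],
    [0.19,-5.4,-0.6,3.6,0,1.8,0],
    [0.19,-5.9,-0.61,4.0,0,2,0],
    [0.19,-6.0,-0.61,4.0,0,2,0],
    [0.19,-6.0,-0.61,4.0,0,2,0],
  ],
)

```text
time_s: 16.63
position: [0.49, 0.1331, 0.2401]
tcp_rot: [[-0.002, 1.0, -0.001], [1.0, 0.002, -0.0], [-0.0, -0.001, -1.0]]
force: [-0.8, -0.4, -1.1]
opening: 0.25
grasp_force: 30.0
```

```bash
python3 - <<'E'
from h import *
s=read_state();print(s["position"],s["tcp_rot"].round(3).tolist(),s["joint_positions"].round(0))
r=.7071
print("final",rows([.472,.185,.16],np.c_[[-r,r,0],[r,r,0],[0,0,-1]]))
E
```

```text
[0.48998398 0.13311666 0.24011863] [[-0.002, 1.0, -0.001], [1.0, 0.002, -0.0], [-0.0, -0.001, -1.0]] [ 3. 20. 97.  0. 63.  2.]
final [-0.01 -0.01 -8.98  1.73 -0.59  2.67]
```

Emit:
send_rows(
  commands=[
    [0,0,-0.8,0.2,-0.05,0.3,0],
    [0,0,-1.8,0.4,-0.1,0.6,0],
    [0,0,-2.8,0.6,-0.2,0.9,0],
    [0,0,-3.8,0.8,-0.25,1.2,0],
    [0,0,-4.8,1.0,-0.3,1.5,0],
    [0,0,-5.8,1.2,-0.4,1.8,0],
    [0,0,-6.8,1.4,-0.45,2.1,0],
    [0,0,-7.8,1.55,-0.5,2.4,0],
    [0,0,-8.6,1.7,-0.58,2.6,0],
    [0,0,-9,1.73,-0.59,2.67,0],
    [0,0,-9,1.73,-0.59,2.67,0],
    [0,0,-9,1.73,-0.59,2.67,0],
    [0,0,-9,1.73,-0.59,2.67,0],
    [0,0,-9,1.73,-0.59,2.67,0],
  ],
)

```text
time_s: 17.8
position: [0.473, 0.1835, 0.1608]
tcp_rot: [[-0.705, 0.709, 0.0], [0.709, 0.705, 0.0], [-0.0, 0.0, -1.0]]
force: [-0.0, -0.5, -1.9]
opening: 0.25
grasp_force: 30.0
```

```bash
python3 grip.py w20 red; python3 - <<'E'
from h import *
s=read_state()
t=optics.capture("top");c=optics.capture("scene");w=optics.capture("wrist")["image"]
a=c["image"][130:250,200:360];b=t["image"][130:220,200:320]
cv2.imwrite("pics/c20.png",np.vstack([np.hstack([cv2.resize(a,(400,300),interpolation=2),cv2.resize(b,(400,300),interpolation=2)]),np.hstack([cv2.resize(w,(400,300)),np.zeros((300,400,3),np.uint8)])]))
R=s["tcp_rot"];p=s["position"]
for n,d in (("top",t),("scene",c)):
    for q in ([-.105,0,-.011],[-.155,0,-.011],[.071,0,-.026]):   # blade centre, tip, handle end if unslipped
        g=d["extrinsics"]@np.r_[p+R@(np.array(q)+[0,0,.0235 if q[0]<0 else 0]),1];print(n,q,(d["intrinsics"]@g[:3]/g[2])[:2].round(1))
E
```

```text
[0.47293402 0.18370811 0.1608536 ] [[-0.7055, 0.7087, 0.0005], [0.7087, 0.7055, 0.0001], [-0.0003, 0.0004, -1.0]] 0.2538522243751201 29.98379297554493 [-1.2 -0.3 -1.7]
96 0 104 0 112 0 120 0 128 0 136 (np.int64(233), np.int64(271), 39) 144 (np.int64(231), np.int64(273), 31) 152 (np.int64(231), np.int64(273), 25) 160 (np.int64(231), np.int64(273), 43) 168 (np.int64(231), np.int64(273), 43) 176 (np.int64(232), np.int64(273), 42) 184 (np.int64(232), np.int64(273), 42) 192 (np.int64(232), np.int64(273), 32) 200 (np.int64(232), np.int64(273), 42) 208 (np.int64(232), np.int64(273), 42) [252.5 133.8]
[252.5 213.8]
[252.5 131.3]
top [-0.105, 0, -0.011] [243.  164.3]
top [-0.155, 0, -0.011] [253.3 153.9]
top [0.071, 0, -0.026] [204.5 199.9]
scene [-0.105, 0, -0.011] [254.7 172.7]
scene [-0.155, 0, -0.011] [268.  171.6]
scene [0.071, 0, -0.026] [206.5 167.7]
```

View pics/c20.png

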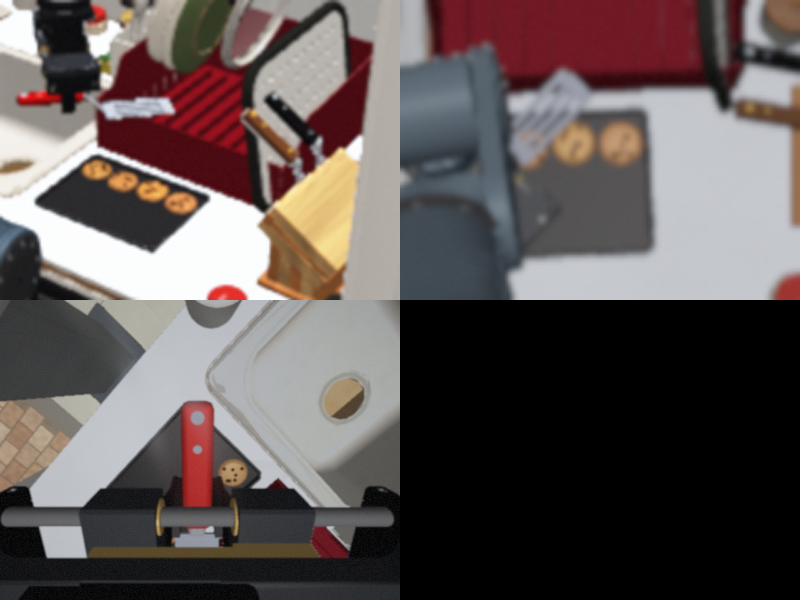

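In the top view the turner blade centre is at px (244,166), predicted (243,164). In the scene view the tip is at (269,172), predicted (268,172). So the blade is level and about 13 cm above the middle of the biscuit row, and the knife sits home in the middle slot.

```bash
python3 -c "
from rig import bot,read_state
print(abs(read_state()['qvel']).max(), bot.hand_in())"
```

```text
the job is handed in; nothing more can be done
0.17536965629766824 None
```

I handed the job in: the icing knife is home in the middle slot and released, and the turner is held level and still about 13 cm above the middle of the biscuits, at 17.8 s on the robot's clock.

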